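# Fetch the specimen from the drying canister

## Robot

A 6-joint arm with a two-finger parallel gripper is mounted at the origin on the work surface. World frame = base frame: x ahead of the robot, y to its left, z up, the work surface at z = 0. Lengths are in m, angles in rad, forces in N, time in s.
With the tool pointing down it reaches from about 0.35 to 0.975 m from the base axis. Payload 4.9 kg.
Tool frame: the origin (TCP) lies at the very end of the fingers, on their centre line; the grasp point (between the pads) lies 19 mm behind it; x points along the fingers, y is the direction in which the jaws open and shut, and the axes are right-handed (so a half turn about x gives the same grasp; the last joint's range is limited). The gripper opens to 85 mm and grips with 20 to 120 N. Pads are 22 mm wide; open, the fingers measure 114 mm over their backs; the gripper's body (76 mm by 85 mm) begins 54 mm behind the grasp point. The pads swing forward as they close: fully open they stand 13 mm farther back than shut.
Start: joints at [-1.43, 0.053, 1.613, -0, 1.476, -0.119], TCP at [0.161, -0.604, 0.204] pointing down, gripper open.
Joint ranges: [-3.01, 3.01], [-1.01, 2.22], [0.06, 2.58], [-1.02, 4.17], [0.09, 2.62], [-3.14, 3.14]. Speed limits (rad/s): [2.57, 2.57, 3.14, 3.14, 3.14, 3.14].

## Interface

Orientations are given as a rotation vector (axis times angle).
In Python, from station import ctrl, get_image, calibration, finish_job, search_frame, cut_out, mark_of gives the robot as it stands. The module is installed in compiled form; this text tells all that it offers.
- The arm moves only by the tool arm_command, never from a script. Its argument "plan" is a list that holds one entry, the list of rows, each a list of 7 numbers: the shift along the tool's x, y, z in m, then the turn, a rotation vector about the tool's x, y, z in degrees, then the finger opening in m, from 0 to 0.0854. A call has 1 to 20 rows; each row shifts and turns the pose as measured when the row begins, along the tool's axes as they then stand; what a row does not reach is not made up. A row lasts 1/12 s, in which the tool goes at most 41.7 mm and 7.16 degrees, less where a joint would pass 70% of its speed; a pose out of reach is approached as far as the arm can. A call with a gripper value outside its range is refused whole. The fingers move at their own pace and stop on an object; "squeeze" is the grip in N (left out, the last holds). Time passes only in rows, so rows that do not move let the fingers close. It gives the time, the measured TCP pose, the force and the opening at its end, in the units of the state.
- ctrl.get_obs(): the state, without advancing time (a new reading comes with each control period).
- get_image(name): name is "scene" or "side" or "wrist"; returns the picture (480x640x3 uint8, red, green, blue); there is no depth.
- calibration(name): a dict with "fx", "fy", "cx", "cy" (pixels), "cam_to_world" (4x4, takes a point from camera to world coordinates); the wrist camera has in their place "hand_eye" (4x4, takes a point from camera to tool coordinates, whose origin is the TCP and whose axes are the tool frame's). Camera axes: x right, y down, z forward; pixel columns grow to the right and rows downward; lengths in m; the calibration is good to about 2 mm. A picture is of the moment at which its call begins: read the wrist's pose just before it. calibration takes no time and is no camera call.
- finish_job(): hands the job in, once; it reports no verdict.
Trained networks look in the newest picture that a camera, given by its name, has taken for a name from the list of things; names that differ only in an ending like _2 or _b are one class to them, and where a whole thing is asked for, a point or a joint stands for the part that bears it (a point fixed in the world has none). Each returns a list of dicts, best first, with "conf" (0 to 1); they miss things now and then, are a little off and sometimes report something else, mostly with a low value. They report only what shows in the picture. A call takes as long as a camera call. They do not tell look-alikes from the thing itself.
- search_frame(camera, thing): "at" ([x, y, z] in m, in the coordinates of the camera as it stood for that picture, good to about 4 mm: the middle of the surface that is visible of it).
- cut_out(camera, thing): "mask" (480x640 bool, what is visible of it).
- mark_of(camera, thing): "at" ([x, y, z] in m, in the coordinates of the camera as it stood for that picture, good to about 4 mm: a listed point, or the origin of a listed thing).
The state is a dict: "t": time; "q": joint angles; "dq": joint speeds; "effort": joint torques, N m; "tool_pos": TCP position; "tool_rot": TCP orientation; "contact_force": force on the tool from outside, world axes, zero at the start; "wrist_torque": the same for the moment, N m; "opening": finger opening in m.
Only numpy, scipy, OpenCV 4.12 (cv2) and the standard library are available. Lean on these libraries where they do the work, as an engineer would, in place of code of your own. Each camera call takes 0.05 s, during which the arm holds its last target. There are 200 camera calls.

## Task

Take the steel specimen stub out of the taller of the two open metal drying canisters and set it down gently, upright on its foot, inside the ring marked in the middle of the round microscope stage. Do not drop it, and leave both canisters standing where they are.

Things in the scene. Friction and masses are not known exactly. Their poses are not given: they have to be found in the camera images.
- specimen: the steel specimen stub standing on the inner floor of the taller canister, a few mm off its axis: a round foot 34 mm across and 10 mm high carrying an upright plain round post 14 mm across, 42 mm high overall, 65 to 120 g. Origin at the centre of the foot's underside, z up along the post. Grip it by the post. (An identical stub, not listed, stands in the shorter canister.)
- canister: the taller canister, open at the top, plain aluminium, loose on the table, about 0.45 kg: 80 mm outside diameter, 130 mm high, wall 3 mm, so the bore is 74 mm across; its inner floor lies 64 mm above the table, so the bore is 66 mm deep and the stub's top stands 24 mm below the rim. Too narrow for a wide-open gripper. Origin at the centre of its underside, z up.
- short_canister: the shorter canister, not to be disturbed: same make and diameters, 95 mm high, inner floor 29 mm above the table; origin at the centre of its underside, z up.
- stage_top (a point): centre of the top face of the fixed round microscope stage: a flat disc 110 mm across, its top 70 mm above the table, on three pillars over a square black foot. A thin black ring, 66 mm outside diameter, is marked flush on the face round this point; z up.
Not all that is in view belongs to the job. Leave any green look-alike of the canister alone.

How it is judged:
On the way:
1. the stub is lifted clear out of the taller canister (z of specimen in the frame of canister above 0.131 m), for 0.1 s.
At the end, for the whole second after the job is handed in: The stub from the taller canister stands at rest on the stage, upright within 10 degrees, its axis within 16 mm of the ring's centre and its underside within 5 mm of the stage's face; both canisters stand upright (within 10 degrees) within 40 mm of where they were (horizontal distance between specimen and stage_top below 0.016 m and z of specimen in the frame of stage_top between -0.005 and 0.005 m and angle between each of specimen, canister, short_canister's own z axis and vertical below 0.17 rad and linear speed of specimen below 0.03 m/s and distance of each of canister, short_canister from where it was at the start of the episode below 0.04 m); the robot touches nothing.
It fails at once if the stub is dropped (it falls faster than 0.5 m/s with no finger touching it, about a 13 mm drop) (contact force between specimen and the fingers below 0.05 N and linear speed of specimen above 0.5 m/s).
It fails at once if a canister is tipped by more than 25 degrees (angle between any of canister, short_canister's own z axis and vertical above 0.44 rad).
It also fails if it takes over 45 s, if anything falls off the work surface, if the arm or the gripper's body presses on something with over 40 N, if the wrist force passes 120 N, or if a joint passes its speed limit or range.

## Working session

There is one attempt and no reset: what is moved stays moved. The work goes in short steps, Python scripts to look and compute and a tool call to move; the robot and the scene stay as the last step left them, time stands still between calls to the robot, and variables do not carry over. Pictures are saved under pics/ and viewed, about 8 in all and at most 12, crops included, and the job is handed in when it is done.

Besides the shell and the picture viewer there is one more tool, called after ">>>" as name(argument=value, ...), one argument or row to a line, values as JSON. arm_command: Moves the arm, as the interface text tells. Its arguments: {"type":"object","properties":{"plan":{"type":"array","items":{"type":"array","items":{"type":"array","items":{"type":"number"}}}},"squeeze":{"type":"number"}},"required":["plan"]}

```bash
mkdir -p pics; cat > h.py <<'E'
import numpy as np, cv2
from scipy.spatial.transform import Rotation as R
from station import ctrl,get_image,calibration,search_frame,cut_out,mark_of,finish_job
def T_tool():
    o=ctrl.get_obs(); T=np.eye(4); T[:3,:3]=R.from_rotvec(o['tool_rot']).as_matrix(); T[:3,3]=o['tool_pos']; return T
def cam(name,T=None):
    c=calibration(name)
    return c, (c['cam_to_world'] if name!='wrist' else T@c['hand_eye'])
def shot(name,fn):
    T=T_tool(); im=get_image(name); cv2.imwrite(f'pics/{fn}.png',im[:,:,::-1]); return im,T
def proj(c,M,p):
    q=np.linalg.inv(M)@np.append(p,1); return np.array([c['fx']*q[0]/q[2]+c['cx'],c['fy']*q[1]/q[2]+c['cy']])
def ray(c,M,px,z):
    d=M[:3,:3]@np.array([(px[0]-c['cx'])/c['fx'],(px[1]-c['cy'])/c['fy'],1]); o=M[:3,3]
    return o+d*(z-o[2])/d[2]
def W(M,p): return (M@np.append(p,1))[:3]
E
cat > a.py <<'E'
from h import *
np.set_printoptions(precision=4,suppress=True)
ims=[]
for n in ['scene','side']:
    im,T=shot(n,n+'0'); ims.append(im); c,M=cam(n,T)
    print(n,M[:3,3],M[:3,2])
    for t in ['specimen','canister','short_canister','stage_top']:
        for r in mark_of(n,t)[:4]:
            p=W(M,r['at']); print(t,round(r['conf'],2),p,proj(c,M,p))
print(T_tool(), calibration('wrist')['hand_eye'],ctrl.get_obs()['t'])
E
python3 a.py
```

```text
scene [ 0.921  -0.4945  0.886 ] [-0.3626  0.5343 -0.7636]
specimen 0.4 [0.4874 0.2927 0.0618] [358.1172 161.5982]
canister 0.79 [0.6214 0.3071 0.0013] [414.8944 202.3451]
canister 0.65 [ 0.5272  0.4317 -0.0012] [403.147  153.6762]
canister 0.61 [0.491  0.2917 0.0002] [358.1545 183.3915]
short_canister 0.78 [ 0.5376 -0.1999  0.0034] [232.1118 365.03  ]
stage_top 0.95 [0.5998 0.0273 0.0697] [335.6136 267.3567]
side [0.3457 0.9208 0.9359] [ 0.1655 -0.7002 -0.6945]
specimen 0.63 [0.4947 0.2855 0.0634] [314.6761 322.2755]
canister 0.92 [ 0.5307  0.4304 -0.0009] [280.0286 399.3836]
canister 0.89 [0.493  0.2915 0.    ] [315.096 343.142]
canister 0.78 [0.6261 0.3036 0.0023] [252.1541 335.8795]
short_canister 0.74 [ 0.5421 -0.2007  0.0012] [336.7328 192.4831]
short_canister 0.49 [ 0.4919  0.2901 -0.0013] [315.7636 343.0739]
stage_top 0.59 [0.6011 0.0246 0.0686] [294.9799 226.1964]
[[-0.      0.2569 -0.9664  0.1606]
 [ 0.0001 -0.9664 -0.2569 -0.604 ]
 [-1.     -0.0001  0.      0.2034]
 [ 0.      0.      0.      1.    ]] [[ 0.0003 -0.3004  0.9538 -0.1719]
 [ 1.     -0.001  -0.0006 -0.0007]
 [ 0.0011  0.9538  0.3004 -0.077 ]
 [ 0.      0.      0.      1.    ]] 0.5
```

View pics/scene0.png

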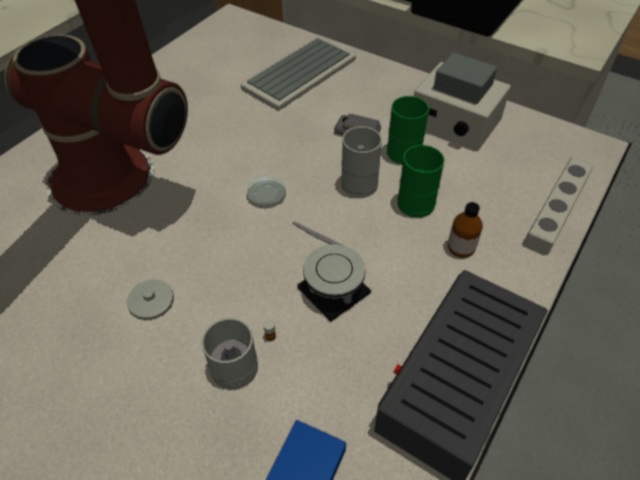

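View pics/side0.png

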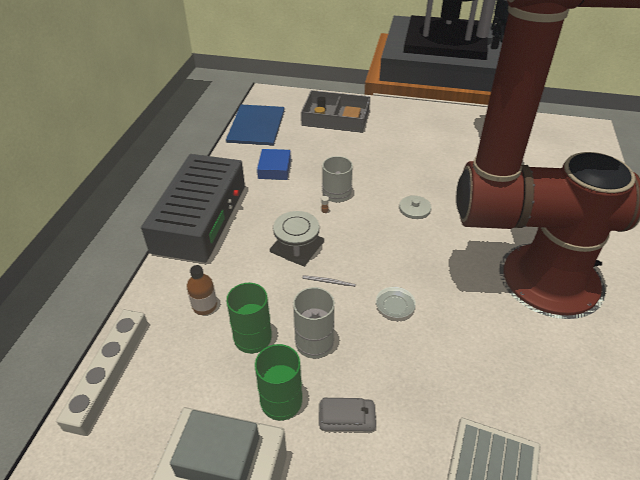

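The metal pair is clear in both pictures: the tall canister at about (360,160) in scene and (315,320) in side, the short one at (230,350) and (337,178). The green pair are decoys, and the stage is at (335,268). I'll go up and over.

>>> arm_command(
  plan=[
    [[-0.0055, -0.019, -0.0265, 0, 0, 0, 0.06], [-0.0055, -0.019, -0.0265, 0, 0, 0, 0.06], [-0.0055, -0.019, -0.0265, 0, 0, 0, 0.06], [-0.0055, -0.019, -0.0265, 0, 0, 0, 0.06], [-0.0055, -0.019, -0.0265, 0, 0, 0, 0.06], [-0.0055, -0.019, -0.0265, 0, 0, 0, 0.06], [-0.0055, -0.019, -0.0265, 0, 0, 0, 0.06], [-0.0055, -0.019, -0.0265, 0, 0, 0, 0.06], [-0.0055, -0.019, -0.0265, 0, 0, 0, 0.06], [-0.0055, -0.019, -0.0265, 0, 0, 0, 0.06], [-0.0055, -0.019, -0.0265, 0, 0, 0, 0.06], [-0.0055, -0.019, -0.0265, 0, 0, 0, 0.06], [-0.0055, -0.019, -0.0265, 0, 0, 0, 0.06], [-0.0055, -0.019, -0.0265, 0, 0, 0, 0.06]],
  ],
)

```text
t: 1.67
tool_pos: [0.4595, -0.2406, 0.2834]
tool_rot: [2.091, 0.257, -2.087]
contact_force: [0.8, -0.5, 0.8]
opening: 0.0604
```

>>> arm_command(
  plan=[
    [[0.001, -0.031, -0.0105, 0, 0, 0, 0.06], [0.001, -0.031, -0.0105, 0, 0, 0, 0.06], [0.001, -0.031, -0.0105, 0, 0, 0, 0.06], [0.001, -0.031, -0.0105, 0, 0, 0, 0.06], [0.001, -0.031, -0.0105, 0, 0, 0, 0.06], [0.001, -0.031, -0.0105, 0, 0, 0, 0.06], [0.001, -0.031, -0.0105, 0, 0, 0, 0.06], [0.001, -0.031, -0.0105, 0, 0, 0, 0.06], [0.001, -0.031, -0.0105, 0, 0, 0, 0.06], [0.001, -0.031, -0.0105, 0, 0, 0, 0.06], [0.001, -0.031, -0.0105, 0, 0, 0, 0.06], [0.001, -0.031, -0.0105, 0, 0, 0, 0.06], [0.001, -0.031, -0.0105, 0, 0, 0, 0.06], [0.001, -0.031, -0.0105, 0, 0, 0, 0.06], [0.005, -0.031, -0.0105, 0, 0, 0, 0.06], [0.015, -0.031, -0.0105, 0, 0, 0, 0.06], [0, 0, 0, 0, 0, 0, 0.06]],
  ],
)

```text
t: 3.08
tool_pos: [0.5031, 0.3123, 0.253]
tool_rot: [2.104, 0.261, -2.066]
contact_force: [-1.0, -0.8, -1.1]
opening: 0.0601
```

```bash
cat > b.py <<'E'
from h import *
np.set_printoptions(precision=4,suppress=True)
im,T=shot('wrist','w1'); c,M=cam('wrist',T); print(T)
for t in ['specimen','canister']:
    for r in mark_of('wrist',t)[:3]:
        p=W(M,r['at']); print(t,round(r['conf'],2),p,proj(c,M,p))
print(ctrl.get_obs()['t'])
E
python3 b.py
```

```text
[[ 0.0182  0.2502 -0.968   0.5031]
 [-0.0014 -0.9682 -0.2503  0.3123]
 [-0.9998  0.0059 -0.0172  0.253 ]
 [ 0.      0.      0.      1.    ]]
specimen 0.93 [0.4924 0.293  0.0676] [334.448  226.9368]
canister 0.93 [0.627  0.3047 0.0016] [355.491   79.0882]
canister 0.55 [0.4936 0.2877 0.0065] [336.8748 213.238 ]
3.2333
```

View pics/w1.png

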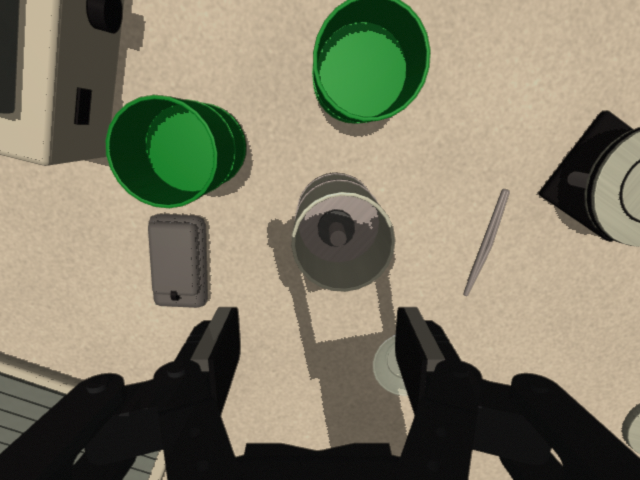

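The stub shows inside the tall canister (rim centre about (344,241), post top about (338,239)). Next I'll turn these into positions from an upscaled crop.

```bash
python3 - <<'E'
from h import *
np.set_printoptions(precision=4,suppress=True)
im=cv2.imread('pics/w1.png')[170:300,280:410]
g=cv2.convertScaleAbs(cv2.resize(im,None,fx=4.6,fy=4.6,interpolation=cv2.INTER_CUBIC),alpha=1.7)
T=T_tool();c,M=cam('wrist',T)
a=np.linspace(0,6.28,60)
def ring(x,y,z,r,col):
    P=np.array([(proj(c,M,[x+r*np.cos(t),y+r*np.sin(t),z])-[280,170])*4.6 for t in a]).astype(int)
    cv2.polylines(g,[P],True,col,1)
print(ray(c,M,(344,241),.13),ray(c,M,(338,239),.106))
for z,r in((.13,.037),(.13,.04)): ring(.493,.291,z,r,(0,0,255))
ring(.4925,.293,.106,.007,(0,255,0)); ring(.4925,.293,.074,.017,(255,255,0))
cv2.imwrite('pics/w1c.png',g)
E
```

```text
[0.4991 0.2853 0.13  ] [0.4934 0.2872 0.106 ]
```

View pics/w1c.png

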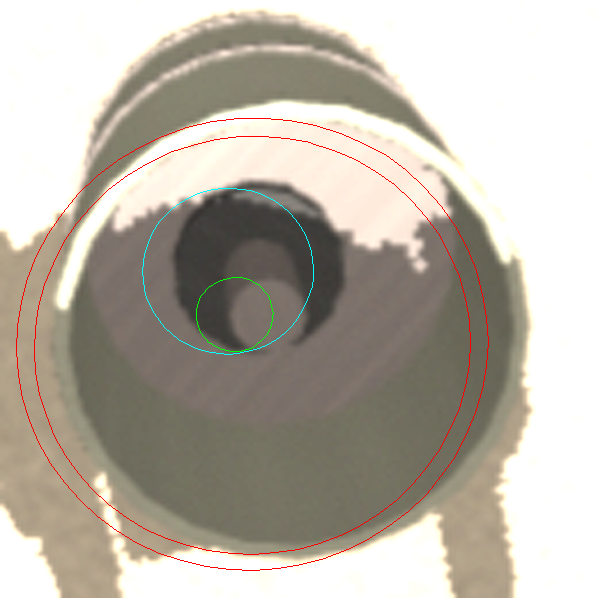

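>>> arm_command(
  plan=[
    [[0.018, 0.007, 0.005, 0, -1, 0, 0.028], [0.018, 0.007, 0.005, 0, 0, 0, 0.028], [0.017, 0.006, 0.005, 0, 0, 0, 0.028], [0, 0, 0, 0, 0, 0, 0.028], [0, 0, 0, 0, 0, 0, 0.028], [0, 0, 0, 0, 0, 0, 0.028]],
  ],
)

```text
t: 3.73
tool_pos: [0.4996, 0.2789, 0.21]
tool_rot: [2.109, 0.247, -2.074]
contact_force: [-0.5, 0.1, -0.3]
opening: 0.0282
```

```bash
python3 - <<'E'
from h import *
np.set_printoptions(precision=4,suppress=True)
print(np.abs(ctrl.get_obs()['dq']).max())
im,T=shot('wrist','w2');c,M=cam('wrist',T); print(T,ctrl.get_obs()['opening'])
for t in ['specimen','canister']:
    for r in mark_of('wrist',t)[:3]:
        p=W(M,r['at']); print(t,round(r['conf'],2),p,proj(c,M,p))
e=proj(c,M,[.4934,.2872,.106]); u,v=(e-[70,65]).astype(int); print(u,v)
g=cv2.convertScaleAbs(cv2.resize(im[v:v+130,u:u+140,::-1],None,fx=4,fy=4,interpolation=cv2.INTER_CUBIC),alpha=1.7)
cv2.imwrite('pics/w2c.png',g)
E
```

```text
0.021495487287919866
[[ 0.017   0.2379 -0.9711  0.4996]
 [-0.0034 -0.9713 -0.238   0.2789]
 [-0.9998  0.0073 -0.0157  0.21  ]
 [ 0.      0.      0.      1.    ]] 0.028050600188589105
specimen 0.71 [0.4922 0.2913 0.0703] [299.8302 227.3308]
canister 0.91 [0.4933 0.2875 0.0074] [306.3605 211.0654]
canister 0.85 [0.6239 0.3038 0.0028] [322.5574  62.4508]
canister 0.8 [ 0.5294  0.4344 -0.0034] [161.1122 134.7869]
234 174
```

View pics/w2c.png

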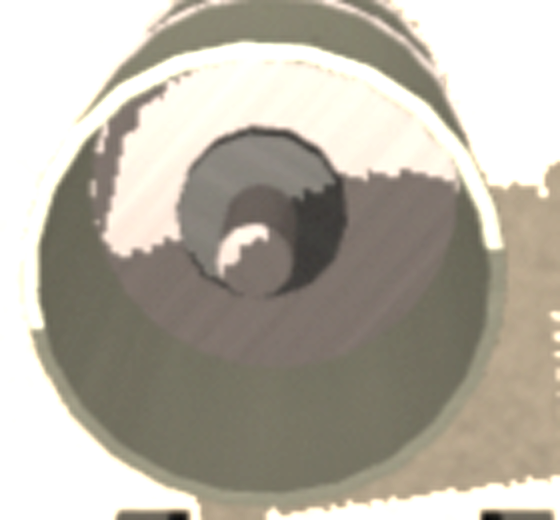

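Post top is at crop (255,260), i.e. pixel (298,239); the foot centre is at about (300,227) and the rim centre at about (300.5,243).

```bash
python3 - <<'E'
from h import *
np.set_printoptions(precision=4,suppress=True)
T=T_tool();c,M=cam('wrist',T)
print(T[:3,3])
print('top',ray(c,M,(297.75,239),.106),'foot',ray(c,M,(299.6,227),.074),'rim',ray(c,M,(300.5,242.7),.13))
p=np.array([*ray(c,M,(297.75,239),.106)[:2],.078]); print('shift tool',T[:3,:3].T@(p-T[:3,3]))
y=T[:3,1];print('level rotvec deg', )
# desired: x=down, y horizontal
yd=np.array([y[0],y[1],0]);yd/=np.linalg.norm(yd);xd=np.array([0,0,-1.]);D=np.c_[xd,yd,np.cross(xd,yd)]
print(np.degrees(R.from_matrix(T[:3,:3].T@D).as_rotvec()))
E
```

```text
[0.5001 0.2799 0.2108]
top [0.4929 0.2927 0.106 ] foot [0.4938 0.2927 0.074 ] rim [0.4976 0.2909 0.13  ]
shift tool [ 0.1326 -0.0151  0.0063]
level rotvec deg
[ 0.0035 -0.994  -0.3993]
```

>>> arm_command(
  plan=[
    [[0.01, -0.008, 0.004, 0, -1, -0.4, 0.028], [0.015, -0.006, 0.003, 0, -0.7, -0.2, 0.028], [0.02, 0, 0, 0, -0.5, 0, 0.028], [0.01, 0, 0, 0, 0, 0, 0.028], [0, 0, 0, 0, 0, 0, 0.028]],
  ],
)

```text
t: 4.3
tool_pos: [0.4897, 0.2955, 0.1542]
tool_rot: [2.073, 0.26, -2.116]
contact_force: [-0.7, 0.2, -0.8]
opening: 0.0278
```

```bash
cat > d.py <<'E'
from h import *
import sys
np.set_printoptions(precision=4,suppress=True)
T=T_tool(); o=ctrl.get_obs(); p=np.array(list(map(float,sys.argv[1:4])))
print(T[:3,3],o['opening'],o['t'],o['contact_force'],'shift tool',T[:3,:3].T@(p-T[:3,3]))
y=T[:3,1];yd=np.array([y[0],y[1],0]);yd/=np.linalg.norm(yd);xd=np.array([0,0,-1.]);D=np.c_[xd,yd,np.cross(xd,yd)]
print('level',np.degrees(R.from_matrix(T[:3,:3].T@D).as_rotvec()), 'y,z axes',T[:3,1],T[:3,2])
E
python3 d.py .493 .2925 .078
```

```text
[0.4897 0.2955 0.1542] 0.027750910844339827 4.3 [-0.6621  0.2357 -0.814 ] shift tool [ 0.0761  0.0042 -0.004 ]
level [0.0038 1.1384 0.3809] y,z axes [ 0.2403 -0.9707 -0.0066] [-0.9705 -0.2404  0.0199]
```

>>> arm_command(
  plan=[
    [[0, 0.003, -0.002, 0, 0.6, 0.2, 0.028], [0, 0, 0, 0, 0, 0, 0.028], [0, 0, 0, 0, 0, 0, 0.028], [0, 0, 0, 0, 0, 0, 0.028]],
  ],
)

```text
t: 4.63
tool_pos: [0.4917, 0.2934, 0.1531]
tool_rot: [2.081, 0.258, -2.104]
contact_force: [0.3, -0.5, 0.1]
opening: 0.028
```

```bash
python3 d.py .493 .2925 .078
```

```text
[0.4917 0.2934 0.1531] 0.028014170531272992 4.6333 [ 0.3378 -0.4788  0.0753] shift tool [ 0.075   0.0014 -0.0018]
level [0.0008 0.6203 0.1521] y,z axes [ 0.2413 -0.9704 -0.0027] [-0.9704 -0.2414  0.0108]
```

Good. Descend.

>>> arm_command(
  plan=[
    [[0.012, 0.001, -0.001, 0, 0.4, 0.1, 0.028], [0.012, 0, 0, 0, 0, 0, 0.028], [0.012, 0, 0, 0, 0, 0, 0.028], [0.012, 0, 0, 0, 0, 0, 0.028], [0, 0, 0, 0, 0, 0, 0.028], [0, 0, 0, 0, 0, 0, 0.028]],
  ],
)

```text
t: 5.13
tool_pos: [0.495, 0.2935, 0.1055]
tool_rot: [2.096, 0.258, -2.091]
contact_force: [0.3, -0.0, 0.2]
opening: 0.0281
```

```bash
python3 d.py .493 .2925 .078
```

```text
[0.495  0.2935 0.1055] 0.02805582971009911 5.1333 [ 0.2651 -0.0458  0.2093] shift tool [0.0275 0.0006 0.0022]
level [-0.0002 -0.153   0.1256] y,z axes [ 0.2408 -0.9706 -0.0022] [-0.9706 -0.2408 -0.0027]
```

>>> arm_command(
  plan=[
    [[0.008, 0, 0.001, 0, 0, 0, 0.028], [0.008, 0, 0, 0, 0, 0, 0.028], [0.006, 0, 0, 0, 0, 0, 0.028], [0.003, 0, 0, 0, 0, 0, 0.028], [0, 0, 0, 0, 0, 0, 0.028], [0, 0, 0, 0, 0, 0, 0.028]],
  ],
)

```text
t: 5.63
tool_pos: [0.4941, 0.2934, 0.0779]
tool_rot: [2.096, 0.258, -2.091]
contact_force: [-0.7, 0.5, 1.2]
opening: 0.0279
```

```bash
python3 d.py .493 .2925 .079; python3 - <<'E'
from h import *
im,T=shot('wrist','w3'); cv2.imwrite('pics/w3c.png',cv2.convertScaleAbs(cv2.resize(im[180:400,180:460,::-1],None,fx=2.5,fy=2.5),alpha=2))
E
```

```text
[0.4941 0.2934 0.0779] 0.027909056521029565 5.6333 [-0.7455  0.4861  1.1631] shift tool [-0.0011  0.0006  0.0013]
level [-0.0002 -0.1387  0.1267] y,z axes [ 0.2408 -0.9706 -0.0022] [-0.9706 -0.2408 -0.0024]
```

View pics/w3c.png

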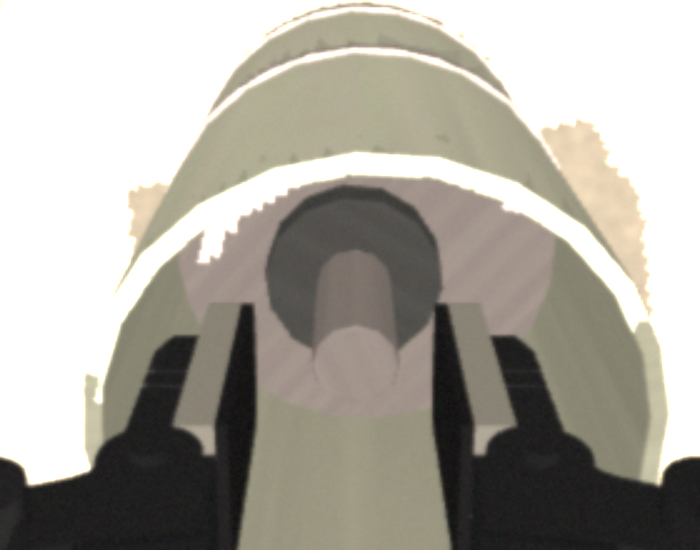

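```bash
python3 - <<'E'
from h import *
np.set_printoptions(precision=1,suppress=True)
T=T_tool();c,M=cam('wrist',T)
f=lambda p:(proj(c,M,p)-[180,180])*2.5
for x in(0,-.01):
  for z in(-.011,0,.011):
    print(x,z,[f(W(T,[x,s*.014,z])) for s in(-1,1)])
print('post top exp',f([.493,.2925,.106]),'foot',f([.493,.2925,.074]))
u=lambda q:np.array(q)/2.5+180
print(np.round(ray(c,M,u((355,363)),.106),4),np.round(ray(c,M,u((353,270)),.074),4))
E
```

```text
0 -0.011 [array([271.2, 223.4]), array([424.1, 223.3])]
0 0 [array([272.5, 278.6]), array([422.7, 278.5])]
0 0.011 [array([273.8, 331.9]), array([421.4, 331.8])]
-0.01 -0.011 [array([267.3, 244.1]), array([428.5, 244. ])]
-0.01 0 [array([268.7, 301.9]), array([427. , 301.7])]
-0.01 0.011 [array([270.2, 357.5]), array([425.5, 357.4])]
post top exp [351.8 357.4] foot [350.9 276.1]
[0.5 0.3 0.1] [0.5 0.3 0.1]
```

The post sits between the pads (post top at crop (355,363), pads at x≈255 and x≈435). Their apparent height is ambiguous, so I'll close gently and look again.

>>> arm_command(
  plan=[
    [[0, 0, 0, 0, 0, 0, 0.008], [0, 0, 0, 0, 0, 0, 0.008], [0, 0, 0, 0, 0, 0, 0.008], [0, 0, 0, 0, 0, 0, 0.008], [0, 0, 0, 0, 0, 0, 0.008]],
  ],
  squeeze=25,
)

```text
t: 6.1
tool_pos: [0.497, 0.2941, 0.0822]
tool_rot: [2.103, 0.259, -2.084]
contact_force: [-0.2, 0.2, 0.2]
opening: 0.008
```

```bash
python3 d.py .493 .2925 .079; python3 - <<'E'
from h import *
im,T=shot('wrist','w4'); cv2.imwrite('pics/w4c.png',cv2.convertScaleAbs(cv2.resize(im[180:400,180:460,::-1],None,fx=2.5,fy=2.5),alpha=2.5))
E
```

```text
[0.497  0.2941 0.0822] 0.008044036953373957 6.1 [-0.2027  0.1961  0.1818] shift tool [0.0031 0.0006 0.0043]
level [-0.0006 -0.5368  0.1351] y,z axes [ 0.2408 -0.9706 -0.0024] [-0.9705 -0.2408 -0.0094]
```

View pics/w4c.png

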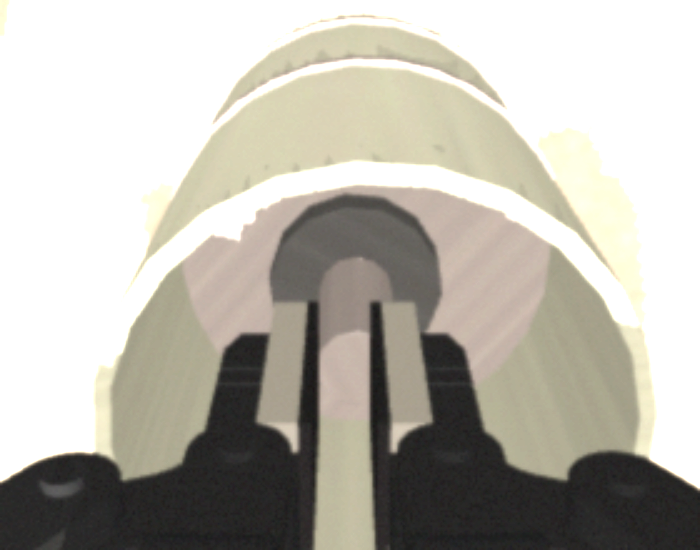

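The fingers closed to 8 mm and missed, so the pads are above the post top even though the TCP reads z=0.08. I'll check the real fingertip height from the fixed cameras. First I'll reopen and rise out so the tips can be seen.

>>> arm_command(
  plan=[
    [[0, 0, 0, 0, 0, 0, 0.028], [0, 0, 0, 0, 0, 0, 0.028], [-0.02, 0, 0, 0, 0, 0, 0.028], [-0.02, 0, 0, 0, 0, 0, 0.028], [-0.02, 0, 0, 0, 0, 0, 0.028], [0, 0, 0, 0, 0, 0, 0.028], [0, 0, 0, 0, 0, 0, 0.028]],
  ],
)

```text
t: 6.73
tool_pos: [0.4938, 0.2929, 0.1403]
tool_rot: [2.095, 0.258, -2.091]
contact_force: [0.1, 0.2, -0.1]
opening: 0.028
```

```bash
python3 d.py .493 .2925 .079; python3 - <<'E'
from h import *
o=[]
for n in('scene','side'):
    im,T=shot(n,n+'5');c,M=cam(n); p=proj(c,M,T[:3,3]); b=proj(c,M,W(T,[-.05,0,0])); print(n,p,b)
    rc=proj(c,M,[.4965,.291,.13]);u,v=(p-[40,60]).astype(int); print(u,v)
    g=cv2.resize(im[v:v+100,u:u+80,::-1],None,fx=5,fy=5,interpolation=cv2.INTER_CUBIC)
    for q,col in((p,(0,0,255)),(b,(255,0,0)),(rc,(0,255,255))): cv2.circle(g,tuple(((q-[u,v])*5).astype(int)),4,col,-1)
    o.append(g)
cv2.imwrite('pics/c5.png',np.hstack(o))
E
```

```text
[0.4938 0.2929 0.1403] 0.02797398643441135 6.7333 [ 0.0978  0.1513 -0.066 ] shift tool [0.0613 0.0003 0.0009]
level [-0.0001 -0.1045  0.0803] y,z axes [ 0.241  -0.9705 -0.0014] [-0.9705 -0.241  -0.0018]
scene [362.52966168 133.51990485] [363.68275177 113.34266459]
322 73
side [313.80297972 300.79407073] [313.63982662 283.46210575]
273 240
```

View pics/c5.png

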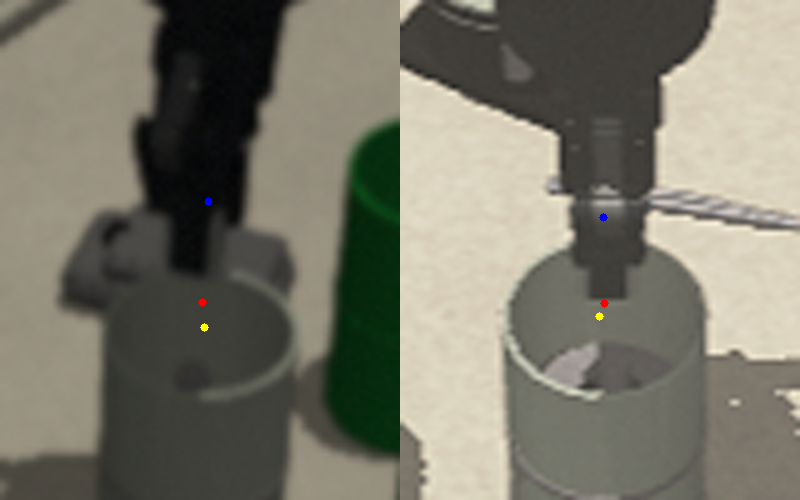

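Both views show the visible tips 20–30 mm above the projected TCP (scene tip at crop y 275 against 302; side at 297 against 303, on the nearer finger). So the pads' ends are about 24 mm behind the reported TCP. I'll go down to TCP z≈0.066, so the tips sit at about 0.09, and watch the force.

>>> arm_command(
  plan=[
    [[0.015, 0.001, 0.001, 0, 0, 0, 0.028], [0.015, 0, 0, 0, 0, 0, 0.028], [0.012, 0, 0, 0, 0, 0, 0.028], [0.01, 0, 0, 0, 0, 0, 0.028], [0.006, 0, 0, 0, 0, 0, 0.028], [0.005, 0, 0, 0, 0, 0, 0.028], [0.003, 0, 0, 0, 0, 0, 0.028], [0, 0, 0, 0, 0, 0, 0.028]],
  ],
)

```text
t: 7.5
tool_pos: [0.4895, 0.2903, 0.0635]
tool_rot: [2.083, 0.255, -2.1]
contact_force: [0.1, 0.7, 0.8]
opening: 0.028
```

```bash
python3 d.py .4925 .2915 .066
```

```text
[0.4895 0.2903 0.0635] 0.027970416835752493 7.5 [0.0894 0.69   0.8105] shift tool [-0.0025 -0.0004 -0.0032]
level [-0.      0.4487 -0.0049] y,z axes [ 0.241  -0.9705  0.0001] [-0.9705 -0.241   0.0078]
```

No contact force at TCP z 0.0635, which is below the canister's inner floor, so the tips really are higher. I'll centre and close.

>>> arm_command(
  plan=[
    [[0, 0, -0.002, 0, 0.3, 0, 0.028], [0, 0, 0, 0, 0, 0, 0.028], [0, 0, 0, 0, 0, 0, 0.008], [0, 0, 0, 0, 0, 0, 0.008], [0, 0, 0, 0, 0, 0, 0.008], [0, 0, 0, 0, 0, 0, 0.008], [0, 0, 0, 0, 0, 0, 0.008]],
  ],
  squeeze=40,
)

```text
t: 8.08
tool_pos: [0.4934, 0.2916, 0.0661]
tool_rot: [2.095, 0.257, -2.09]
contact_force: [-0.1, -0.7, -0.5]
opening: 0.0118
```

```bash
python3 d.py .4925 .2915 .066;python3 - <<'E'
from h import *
im,T=shot('wrist','w6'); cv2.imwrite('pics/w6c.png',cv2.convertScaleAbs(cv2.resize(im[180:400,180:460,::-1],None,fx=2.5,fy=2.5),alpha=2.5))
E
```

```text
[0.4934 0.2916 0.0661] 0.011795494514821713 8.0833 [-0.0525 -0.6956 -0.5483] shift tool [ 0.0001 -0.0001  0.0009]
level [-0.     -0.1366  0.0364] y,z axes [ 0.241  -0.9705 -0.0006] [-0.9705 -0.241  -0.0024]
```

View pics/w6c.png

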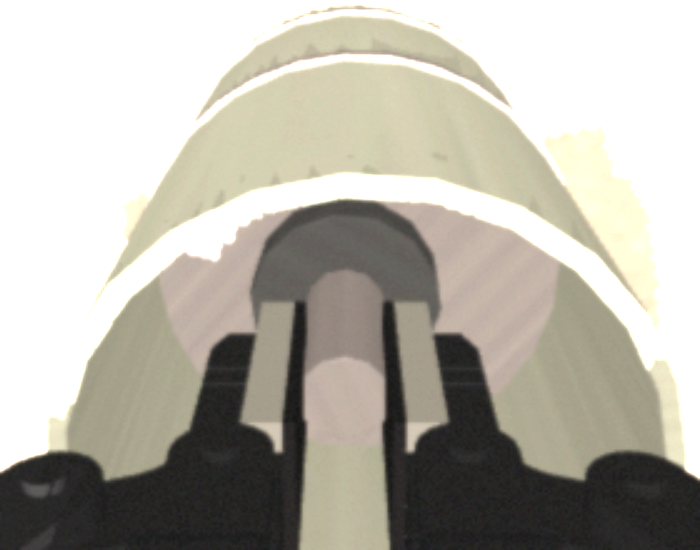

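The post (x 305–385, top y 355–445) is now held between the pads. Lift slowly.

>>> arm_command(
  plan=[
    [[-0.006, 0, 0, 0, 0, 0, 0.006], [-0.008, 0, 0, 0, 0, 0, 0.006], [-0.01, 0, 0, 0, 0, 0, 0.006], [-0.012, 0, 0, 0, 0, 0, 0.006], [-0.012, 0, 0, 0, 0, 0, 0.006], [-0.012, 0, 0, 0, 0, 0, 0.006], [-0.012, 0, 0, 0, 0, 0, 0.006], [-0.012, 0, 0, 0, 0, 0, 0.006], [-0.012, 0, 0, 0, 0, 0, 0.006], [-0.012, 0, 0, 0, 0, 0, 0.006], [-0.008, 0, 0, 0, 0, 0, 0.006], [-0.004, 0, 0, 0, 0, 0, 0.006], [0, 0, 0, 0, 0, 0, 0.006]],
  ],
  squeeze=50,
)

```text
t: 9.22
tool_pos: [0.4945, 0.2921, 0.2037]
tool_rot: [2.103, 0.259, -2.084]
contact_force: [0.2, 1.0, -0.3]
opening: 0.0114
```

```bash
python3 d.py .6005 .026 .19;python3 - <<'E'
from h import *
np.set_printoptions(precision=4,suppress=True)
im,T=shot('wrist','w7');c,M=cam('wrist',T)
for r in mark_of('wrist','specimen')[:3]: print(r['conf'],W(M,r['at']))
cv2.imwrite('pics/w7c.png',im[100:,:,::-1])
E
```

```text
[0.4945 0.2921 0.2037] 0.011428031202888852 9.2167 [ 0.2225  1.0398 -0.2745] shift tool [ 0.0135  0.2838 -0.0386]
level [-0.0005 -0.5315  0.0974] y,z axes [ 0.2411 -0.9705 -0.0017] [-0.9705 -0.2411 -0.0093]
0.97 [0.493  0.2938 0.2061]
```

View pics/w7c.png

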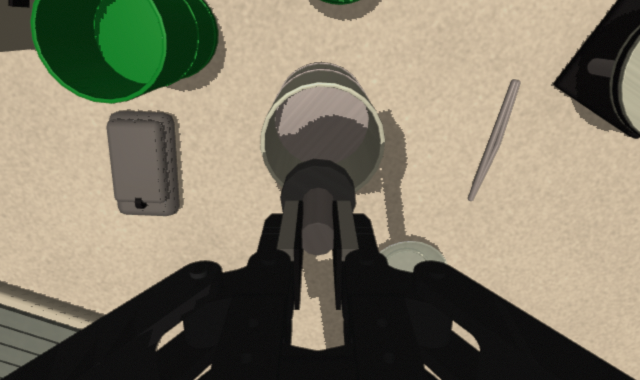

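Held firmly and clear of the canister (foot at about (318,185) in the crop, canister standing below it). Now over to the stage.

>>> arm_command(
  plan=[
    [[0, 0.008, -0.001, 0, -0.2, 0, 0.006], [0, 0.015, -0.002, 0, 0, 0, 0.006], [0, 0.022, -0.003, 0, 0, 0, 0.006], [0, 0.025, -0.0035, 0, 0, 0, 0.006], [0, 0.025, -0.0035, 0, 0, 0, 0.006], [0, 0.025, -0.0035, 0, 0, 0, 0.006], [0, 0.025, -0.0035, 0, 0, 0, 0.006], [0, 0.025, -0.0035, 0, 0, 0, 0.006], [0, 0.025, -0.0035, 0, 0, 0, 0.006], [0, 0.025, -0.0035, 0, 0, 0, 0.006], [0, 0.022, -0.003, 0, 0, 0, 0.006], [0, 0.016, -0.002, 0, 0, 0, 0.006], [0, 0.01, -0.001, 0, 0, 0, 0.006], [0, 0.004, 0, 0, 0, 0, 0.006], [0, 0, 0, 0, 0, 0, 0.006], [0, 0, 0, 0, 0, 0, 0.006]],
  ],
)

```text
t: 10.65
tool_pos: [0.5903, 0.0169, 0.1811]
tool_rot: [2.059, 0.257, -2.125]
contact_force: [0.0, 0.2, -0.5]
opening: 0.0113
```

```bash
python3 d.py .6005 .026 .15;python3 - <<'E'
from h import *
np.set_printoptions(precision=4,suppress=True)
for n in('wrist','scene','side'):
    im,T=shot(n,n+'8');c,M=cam(n,T)
    for t in('specimen','stage_top'):
        for r in mark_of(n,t)[:2]: print(n,t,round(r['conf'],2),W(M,r['at']))
E
```

```text
[0.5903 0.0169 0.1811] 0.011343577967643776 10.65 [ 0.0455  0.2041 -0.4932] shift tool [ 0.0307 -0.0062 -0.0131]
level [0.0043 1.782  0.2749] y,z axes [ 0.2414 -0.9704 -0.0048] [-0.9699 -0.2414  0.0311]
wrist specimen 0.96 [0.5903 0.0163 0.182 ]
wrist stage_top 0.84 [0.5951 0.0235 0.0754]
scene specimen 0.72 [0.587  0.018  0.1755]
scene stage_top 0.9 [0.6009 0.0298 0.0674]
side specimen 0.61 [0.5924 0.012  0.1809]
side stage_top 0.63 [0.6005 0.0271 0.0693]
side stage_top 0.5 [ 0.5445 -0.2012  0.0012]
```

>>> arm_command(
  plan=[
    [[0.006, -0.002, -0.003, 0, 0.7, 0.1, 0.006], [0.01, -0.002, -0.003, 0, 0.5, 0.1, 0.006], [0.012, -0.002, -0.003, 0, 0, 0, 0.006], [0.01, 0, 0, 0, 0, 0, 0.006], [0.005, 0, 0, 0, 0, 0, 0.006], [0, 0, 0, 0, 0, 0, 0.006], [0, 0, 0, 0, 0, 0, 0.006]],
  ],
)

```text
t: 11.68
tool_pos: [0.5977, 0.0266, 0.1344]
tool_rot: [2.083, 0.258, -2.098]
contact_force: [0.5, -0.3, -0.8]
opening: 0.0115
```

```bash
python3 d.py .599 .0265 .095;python3 - <<'E'
from h import *
np.set_printoptions(precision=4,suppress=True)
im,T=shot('wrist','w9');c,M=cam('wrist',T)
for t in('specimen','stage_top'):
        for r in mark_of('wrist',t)[:2]: print(t,round(r['conf'],2),W(M,r['at']))
g=im[:,:,::-1].copy()
p=W(T,[-.000,0,0]);p[2]=.07
for q,col in((p,(0,0,255)),([.5995,.0265,.07],(0,255,0))): cv2.circle(g,tuple(proj(c,M,q).astype(int)),2,col,-1)
cv2.imwrite('pics/w9c.png',g)
E
```

```text
[0.5977 0.0266 0.1344] 0.011548941480193 11.6833 [ 0.5298 -0.2698 -0.7881] shift tool [ 0.0393  0.0005 -0.0015]
level [0.0001 0.4046 0.0309] y,z axes [ 0.2432 -0.97   -0.0005] [-0.97   -0.2432  0.0071]
specimen 0.86 [0.5973 0.0294 0.1376]
stage_top 0.59 [0.5968 0.0235 0.0732]
```

View pics/w9c.png

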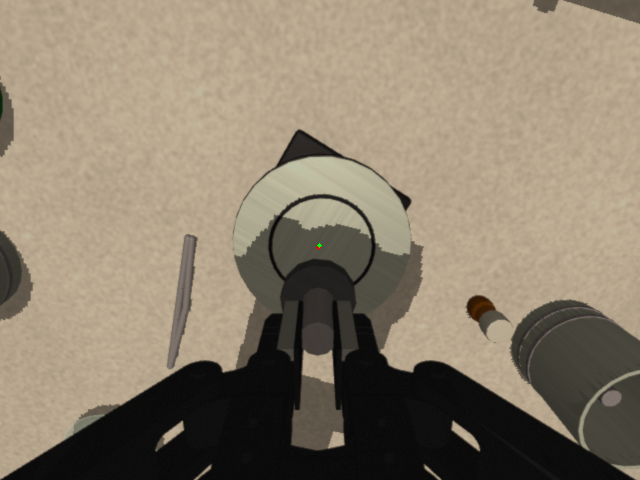

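The projected target falls within 2–3 px of the ring's centre (322,245), so I'll lower the stub.

>>> arm_command(
  plan=[
    [[0.008, 0.001, -0.001, 0, 0.3, 0, 0.006], [0.012, 0, 0, 0, 0, 0, 0.006], [0.012, 0, 0, 0, 0, 0, 0.006], [0.009, 0, 0, 0, 0, 0, 0.006], [0.006, 0, 0, 0, 0, 0, 0.006], [0.003, 0, 0, 0, 0, 0, 0.006], [0, 0, 0, 0, 0, 0, 0.006], [0, 0, 0, 0, 0, 0, 0.006]],
  ],
)

```text
t: 12.5
tool_pos: [0.5998, 0.0253, 0.0803]
tool_rot: [2.092, 0.257, -2.09]
contact_force: [0.1, 0.6, -0.3]
opening: 0.0118
```

```bash
python3 d.py .599 .0265 .072
```

```text
[0.5998 0.0253 0.0803] 0.011805163481657863 12.5 [ 0.0739  0.5664 -0.3455] shift tool [ 0.0083 -0.0014  0.0005]
level [ 0.     -0.0479 -0.0132] y,z axes [ 0.2425 -0.9702  0.0002] [-0.9702 -0.2425 -0.0008]
```

>>> arm_command(
  plan=[
    [[0.002, 0, 0, 0, 0, 0, 0.006], [0.002, 0, 0, 0, 0, 0, 0.006], [0.001, 0, 0, 0, 0, 0, 0.006], [0, 0, 0, 0, 0, 0, 0.006]],
  ],
)

```text
t: 12.83
tool_pos: [0.6008, 0.0253, 0.0761]
tool_rot: [2.094, 0.257, -2.088]
contact_force: [-0.1, -0.6, -0.6]
opening: 0.0112
```

>>> arm_command(
  plan=[
    [[0.001, 0, 0, 0, 0, 0, 0.006], [0.001, 0, 0, 0, 0, 0, 0.006], [0.001, 0, 0, 0, 0, 0, 0.006], [0, 0, 0, 0, 0, 0, 0.006]],
  ],
)

```text
t: 13.17
tool_pos: [0.6016, 0.0253, 0.0739]
tool_rot: [2.096, 0.256, -2.085]
contact_force: [-0.1, 0.1, -0.9]
opening: 0.0114
```

>>> arm_command(
  plan=[
    [[0.001, 0, 0.001, 0, -0.2, 0, 0.006], [0.001, 0, 0, 0, 0, 0, 0.006], [0.001, 0, 0, 0, 0, 0, 0.006]],
  ],
)

```text
t: 13.42
tool_pos: [0.6008, 0.0249, 0.0711]
tool_rot: [2.093, 0.256, -2.088]
contact_force: [0.4, -0.0, 0.0]
opening: 0.0114
```

>>> arm_command(
  plan=[
    [[0.001, 0, 0, 0, 0, 0, 0.006], [0.001, 0, 0, 0, 0, 0, 0.006]],
  ],
)

```text
t: 13.58
tool_pos: [0.6013, 0.0249, 0.0708]
tool_rot: [2.093, 0.256, -2.088]
contact_force: [-4.0, -0.2, 5.3]
opening: 0.0114
```

Contact (5 N up) at TCP z 0.071, as predicted. Release, wait, then retreat straight up.

>>> arm_command(
  plan=[
    [[0, 0, 0, 0, 0, 0, 0.014], [0, 0, 0, 0, 0, 0, 0.02], [0, 0, 0, 0, 0, 0, 0.03], [0, 0, 0, 0, 0, 0, 0.04], [0, 0, 0, 0, 0, 0, 0.04]],
  ],
)

```text
t: 14.0
tool_pos: [0.6018, 0.0248, 0.0711]
tool_rot: [2.094, 0.255, -2.086]
contact_force: [0.1, -0.1, -0.6]
opening: 0.0403
```

```bash
python3 d.py .601 .025 .2
```

```text
[0.6018 0.0248 0.0711] 0.04032895465791481 14.0 [ 0.1308 -0.0952 -0.5747] shift tool [-0.1289 -0.      0.0003]
level [ 0.0002 -0.2013 -0.1408] y,z axes [ 0.2427 -0.9701  0.0025] [-0.9701 -0.2427 -0.0035]
```

>>> arm_command(
  plan=[
    [[-0.006, 0, 0, 0, 0, 0, 0.04], [-0.01, 0, 0, 0, 0, 0, 0.04], [-0.015, 0, 0, 0, 0, 0, 0.04], [-0.018, 0, 0, 0, 0, 0, 0.04], [-0.02, 0, 0, 0, 0, 0, 0.04], [-0.02, 0, 0, 0, 0, 0, 0.04], [-0.02, 0, 0, 0, 0, 0, 0.04], [-0.01, 0, 0, 0, 0, 0, 0.04], [0, 0, 0, 0, 0, 0, 0.04]],
  ],
)

```text
t: 14.75
tool_pos: [0.6008, 0.0251, 0.1999]
tool_rot: [2.094, 0.255, -2.086]
contact_force: [0.7, 0.9, 0.4]
opening: 0.0398
```

```bash
python3 - <<'E'
from h import *
np.set_printoptions(precision=4,suppress=True)
for n in('wrist','scene','side'):
    im,T=shot(n,n+'10');c,M=cam(n,T)
    for t in('specimen','stage_top','canister','short_canister'):
        for r in mark_of(n,t)[:3]: print(n,t,round(r['conf'],2),W(M,r['at']))
    if n=='wrist': cv2.imwrite('pics/f.png',im[:,:,::-1])
E
```

```text
wrist canister 0.86 [0.496  0.2888 0.0054]
wrist short_canister 0.96 [ 0.5446 -0.1985  0.0046]
scene specimen 0.64 [0.5979 0.026  0.0665]
scene specimen 0.29 [0.6012 0.0285 0.0704]
scene stage_top 0.84 [0.6012 0.0293 0.0669]
scene canister 0.81 [ 0.6215  0.3063 -0.0003]
scene canister 0.73 [ 0.5281  0.4327 -0.0023]
scene canister 0.68 [0.4916 0.292  0.0009]
scene short_canister 0.63 [ 0.5374 -0.1994  0.0024]
side specimen 0.51 [0.5991 0.0202 0.0711]
side stage_top 0.65 [0.5988 0.0213 0.0696]
side canister 0.96 [0.6253 0.3033 0.0011]
side canister 0.75 [ 0.4954  0.2916 -0.001 ]
side canister 0.65 [0.5285 0.4302 0.0017]
side short_canister 0.64 [ 0.546  -0.2021  0.001 ]
```

View pics/f.png

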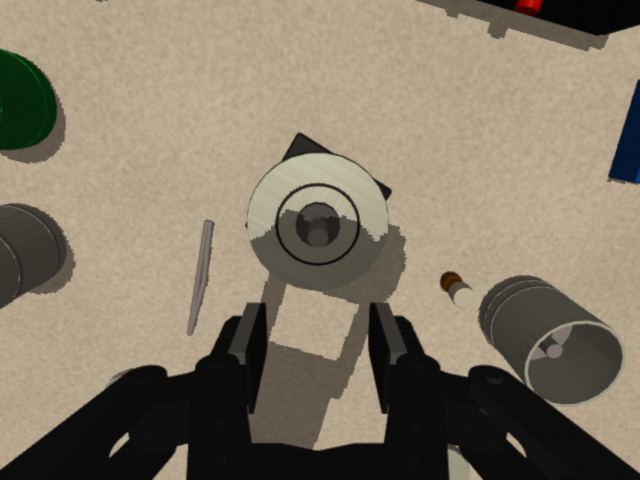

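The stub stands centred in the ring (foot about (318,223), ring centre about (318,224)), upright, and the gripper is well clear. Handing in.

```bash
python3 -c "from station import finish_job; print(finish_job())"
```

```text
the job is handed in; nothing more can be done
None
```

The stub from the taller metal canister now stands upright in the middle of the ring on the microscope stage, and the job was handed in at about 15 s. No verdict came back, so this rests on my own checks:

- **Stub position:** in the last wrist picture the foot sits within about 1 px of the ring's centre. The scene and side cameras put the stub 1–5 mm from the stage centre, with its underside at about 70 mm. The wrist network did not report the stub in that last picture.
- **Canisters:** both metal canisters measure within about 4 mm of where they started, which is within measurement noise. Both stand upright in the pictures.
- **Clearance:** the gripper is about 130 mm above its release height and reads about 1 N or less.

**First grasp missed:** the fingers closed to 8 mm above the post. The visible fingertips sit about 24 mm behind the reported tool point, which does not match the description of the tool. The opening also reads about 2 mm small: 11.5 mm while holding the 14 mm post. I went down a further 16 mm and gripped the post. At set-down, contact came at the tool height I predicted, with about 5 N.

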